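Ring for the fitter and hold up the button tray

ROBOT

A 7-joint arm with a two-finger parallel gripper is mounted at the origin on the work surface. World frame = base frame: x ahead of the robot, y to its left, z up, the work surface at z = 0. Lengths are in m, angles in rad, forces in N, time in s.
With the tool pointing down it reaches from about 0.4 to 0.875 m from the base axis. Payload 19.3 kg.
Tool frame: the origin (TCP) lies between the finger pads; the fingertips stand 17 mm ahead of it and the grasp point (between the pads) lies 2 mm behind it; z points along the fingers, x is the direction in which the jaws open and shut, and the axes are right-handed (so a half turn about z gives the same grasp; the last joint's range is limited). The gripper opens to 85 mm and grips with 20 to 120 N. Pads are 22 mm wide; open, the fingers measure 114 mm over their backs; the gripper's body (76 mm by 85 mm) begins 54 mm behind the grasp point. The pads swing forward as they close: fully open they stand 13 mm farther back than shut.
Start: joints at [1.157, 0.521, -0.036, 1.599, 0.021, 1.021, -0.113], TCP at [0.211, -0.588, 0.22] pointing down, gripper open.
Joint ranges: [-2.91, 2.91], [-0.3, 2.13], [-1.5, 1.42], [0.17, 2.43], [-1.26, 4.41], [0.16, 1.93], [-2.52, 2.52]. Speed limits (rad/s): [1.89, 1.89, 2.39, 2.39, 3.01, 3.01, 3.01].

INTERFACE

Orientations are given as [roll, pitch, yaw] about the fixed x, y, z axes, in that order (R = Rz(yaw) Ry(pitch) Rx(roll)).
In Python, from workcell import bot gives the robot as it stands. The module is installed in compiled form; this text tells all that it offers.
- The arm moves only by the tool arm_command, never from a script. Its argument "targets" is a list of rows, each a list of 6 numbers: the shift along the tool's x, y, z in mm, then the turn, a rotation vector about the tool's x, y, z in degrees. In form: [[x, y, z, wx, wy, wz], ...]. A call has 1 to 8 rows; each row shifts and turns the pose as measured when the row begins, along the tool's axes as they then stand; what a row does not reach is not made up. A row lasts 1/10 s, in which the tool goes at most 50 mm and 8.59 degrees, less where a joint would pass 70% of its speed; a pose out of reach is approached as far as the arm can. A call is refused whole if a number of a shift passes 50 or a number of a turn 8.59, either way. A call with a gripper value outside its range is refused whole. "grip" is the opening in per cent of the stroke, from 0 (shut) to 100 (fully open), set as the call begins (left out, the last holds). The fingers move at their own pace and stop on an object; "grip_force" is the grip in N (left out, the last holds). Time passes only in rows, so rows that do not move let the fingers close. It gives the time, the measured TCP pose, the force and the opening at its end, in the units of the state.
- bot.observe(): the state, without advancing time (a new reading comes with each control period).
- bot.grab_frame(name): name is "scene" or "top"; returns a dict with "color" (400x640x3 uint8, red, green, blue), "depth" (400x640 float32, m along the optical axis (not along the pixel's ray), 0 where there is no reading), "fov_y" (degrees; the focal length in pixels is half the picture's height over the tangent of half this angle, whatever the lens; pixels are square), "cx", "cy" (the principal point, pixels), "R" (3x3) and "t" (3): a world point X has camera coordinates R X + t. Camera axes: x right, y down, z forward; pixel columns grow to the right and rows downward; lengths in m; the calibration is good to about 2 mm. A picture is of the moment at which its call begins.
- bot.job_done(): hands the job in, once; it reports no verdict.
The state is a dict: "clock": time; "qpos": joint angles; "qd": joint speeds; "joint_efforts": joint torques, N m; "position": TCP position; "tool_rot": TCP orientation; "force": force on the tool from outside, world axes, zero at the start; "moment": the same for the moment, N m; "grip_width": finger opening in m.
Only numpy, scipy, OpenCV 4.12 (cv2) and the standard library are available. Lean on these libraries where they do the work, as an engineer would, in place of code of your own. Each camera call takes 0.05 s, during which the arm holds its last target. There are 200 camera calls.

TASK

In the costume workroom, first ring for the fitter: press the plunger of the desk bell down to its stop, and let it spring back. Then take the wooden button tray by its handle, lift it straight up off the pattern box and hold it level and still, at least 10 cm clear above the box, for the fitter to take; finish while still holding it in the air. Keep the tray level all the way so that the jar stays upright and nothing in the tray spills, and leave the other things on the table where they are.

Things in the scene. Friction and masses are not known exactly. Their poses are not given: they have to be found in the camera images.
- tray: Sizes in mm: open wooden button tray shaped like a small tool tote, 200 long (own x) x 124 wide (own y); origin at the centre of its underside, z up. Side walls 28 high, floor 6 thick, a low lengthwise divider at y=0, and an upright 40 wide and 110 high at each end (x = +-97) that carry a straight handle bar along x. Weighs about 0.4 kg empty (it may vary by a quarter). It stands level and loose on the pattern box, roughly aligned with it. The only tray with a handle.
- tray_handle (a point): Sizes in mm: middle of the tray's handle bar, 95 above the tray's underside; the bar is a wooden rectangle in section, 16 wide (along tray y) and 20 tall (85 to 105 above the underside), 188 long along tray x, free all round between the two end uprights; x along the bar, z up
- pattern_box: Sizes in mm: closed flat grey-board pattern box, 230 (own x) x 150 (own y) x 40 tall, fixed; origin at the centre of its underside, on the table; the tray stands on it
- bead_jar: Sizes in mm: small round glass jar with white cap, diameter 38, 42 tall, about 0.12 kg, standing loose in the +y half of the tray, anywhere along its length; origin at the centre of its underside, z up
- bell: Sizes in mm: desk bell, fixed to the table: black base of diameter 92, steel dome, top of dome 53 above the table; origin at the centre of its underside
- bell_top (a point): Sizes in mm: centre of the top face of the bell plunger head, a steel disc of diameter 22 and 10 thick on a stem above the dome; 76 above the table when up; moves with the plunger
- bell_plunger (a joint): travel of the bell plunger in m: 0 up, 0.008 pressed down to its stop; a spring (about 3 N at the start of travel, 6 N at the stop) pushes it up again
- shell_button0: Sizes in mm: large white shell button, a disc of diameter 42 and 6 thick, about 12 g, lying loose in the -y half of the tray towards its -x end; origin at the centre of its underside
- shell_button1: Sizes in mm: large white shell button, a disc of diameter 42 and 6 thick, about 12 g, lying loose in the -y half of the tray towards its +x end; origin at the centre of its underside
- spool: Sizes in mm: bystander, to be left alone: small thread spool, diameter 38, 50 tall, standing; origin at the centre of its underside
- pin_dish: Sizes in mm: bystander, to be left alone: shallow terracotta dish, diameter 72, 24 tall; origin at the centre of its underside
- iron_weight: Sizes in mm: bystander, to be left alone: dark iron pattern weight with a small knob, diameter 64, 46 tall; origin at the centre of its underside
- spool2: Sizes in mm: bystander, to be left alone: second thread spool, diameter 38, 50 tall, standing; origin at the centre of its underside
Mind the look-alikes: they are no part of the job. Leave any turquoise look-alike of the bead_jar alone.

How it is judged:
On the way, in this order (a step that is already met when the one before it is completed fails the run):
1. the bell plunger is pressed down to its stop while the tray still stands on the box (value of joint bell_plunger above 0.007 m and height (world z) of tray below 0.05 m), for 0.04 s.
2. the plunger has sprung back up (value of joint bell_plunger below 0.002 m), for 0.1 s.
3. the tray is in the grip, level, and off the box (contact force between tray and the fingers above 1 N and angle between tray's own z axis and vertical below 0.12 rad and height (world z) of tray above 0.08 m), for 0.2 s.
At the end, for the whole second after the job is handed in: Fingers hold the tray, underside 95 mm or more above the box, tilt under 0.12 rad, still (0.03 m/s, 0.2 rad/s), touching nothing else; jar upright (0.3 rad) and both buttons in it; bell plunger up; no bystander moved 30 mm or tipped 0.3 rad (contact force between tray and the fingers above 1 N and angle between tray's own z axis and vertical below 0.12 rad and height (world z) of tray above 0.135 m and linear speed of tray below 0.03 m/s and angular speed of tray below 0.2 rad/s and value of joint bell_plunger below 0.002 m and contact force between tray and pattern_box below 0.05 N and contact force between tray and bell below 0.05 N and contact force between tray and spool below 0.05 N and contact force between tray and pin_dish below 0.05 N and contact force between tray and iron_weight below 0.05 N and contact force between tray and spool2 below 0.05 N and x of bead_jar in the frame of tray between -0.1 and 0.1 m and y of bead_jar in the frame of tray between -0.062 and 0.062 m and z of bead_jar in the frame of tray between -0.005 and 0.03 m and x of shell_button0 in the frame of tray between -0.1 and 0.1 m and y of shell_button0 in the frame of tray between -0.062 and 0.062 m and z of shell_button0 in the frame of tray between -0.005 and 0.03 m and x of shell_button1 in the frame of tray between -0.1 and 0.1 m and y of shell_button1 in the frame of tray between -0.062 and 0.062 m and z of shell_button1 in the frame of tray between -0.005 and 0.03 m and angle between each of bead_jar, spool, pin_dish, iron_weight, spool2's own z axis and vertical below 0.3 rad and distance of each of spool, pin_dish, iron_weight, spool2 from where it was at the start of the episode below 0.03 m); the arm keeps its last pose, push and grip.
It fails at once if the tray is tipped by more than 0.3 rad (angle between tray's own z axis and vertical above 0.3 rad).
It fails at once if the jar in the tray is toppled (angle between bead_jar's own z axis and vertical above 0.6 rad).
It fails at once if something in the tray is spilled (distance between any of bead_jar, shell_button0, shell_button1 and tray above 0.125 m).
It fails at once if a bystander is moved by 30 mm or more (distance of any of spool, pin_dish, iron_weight, spool2 from where it was at the start of the episode above 0.03 m).
It also fails if it takes over 48 s, if anything falls off the work surface, if the arm or the gripper's body presses on something with over 40 N, if the wrist force passes 120 N, or if a joint passes its speed limit or range.

## Working session

There is one attempt and no reset: what is moved stays moved. The work goes in short steps, Python scripts to look and compute and a tool call to move; the robot and the scene stay as the last step left them, time stands still between calls to the robot, and variables do not carry over. Pictures are saved under pics/ and viewed, about 8 in all and at most 12, crops included, and the job is handed in when it is done.

Besides the shell and the picture viewer there is one more tool, called after "Emit:" as a command line: name --pt "numbers of a row" for each row, then --argument value for the rest. arm_command: Moves the arm, as the interface text tells. Its arguments: {"type":"object","properties":{"targets":{"type":"array"},"grip":{"type":"number"},"grip_force":{"type":"number"}},"required":["targets"]}

```bash
mkdir -p pics; cat > h.py <<'E'
import numpy as np, cv2
from workcell import bot
def snap(name,fn):
    f=bot.grab_frame(name); np.savez(fn+'.npz',**f); cv2.imwrite('pics/'+fn+'.png',f['color'][:,:,::-1]); return f
def world(f):
    d=f['depth']; H,W=d.shape; fl=H/2/np.tan(np.radians(f['fov_y'])/2)
    u,v=np.meshgrid(np.arange(W),np.arange(H))
    P=np.stack([(u-f['cx'])/fl*d,(v-f['cy'])/fl*d,d],-1)
    X=(P-f['t'])@f['R']; X[d==0]=np.nan; return X
E
python3 - <<'E'
from h import *
a=snap('scene','s1');b=snap('top','t1')
for f in(a,b):
  print(f['R'].round(2).tolist(),(-f['R'].T@f['t']).round(3),f['fov_y'])
print(bot.observe())
E
```

```text
[[0.29, 0.96, 0.0], [0.66, -0.2, -0.72], [-0.69, 0.21, -0.69]] [ 1.291 -0.226  0.841] 52.8704814459941
[[-0.02, -1.0, 0.02], [-0.98, 0.01, -0.18], [0.18, -0.02, -0.98]] [0.38  0.006 1.036] 54.2654246735717
{'clock': 0.1, 'qpos': array([ 1.15681868,  0.52191657, -0.03631026,  1.59992227,  0.02118781,
        1.021092  , -0.11278079]), 'qd': array([ 3.43224765e-05, -1.40724273e-03, -3.26757516e-04, -1.63228218e-03,
        1.54290748e-04,  1.29701910e-03, -9.85863397e-04]), 'joint_efforts': array([ 2.42863964e-03, -9.28483343e+01,  1.98370300e+00, -3.70536661e+01,
        1.82005222e-02,  5.46841649e-03, -5.69971871e-05]), 'position': array([ 0.21051755, -0.58816699,  0.21931735]), 'tool_rot': array([ 3.14152890e+00,  9.51561642e-04, -1.22703227e+00]), 'force': array([ 0.09442031, -0.45294763, -0.19206719]), 'moment': array([ 0.02205177,  0.05631879, -0.03638236]), 'grip_width': 0.08548648539123066}
```

View pics/s1.png

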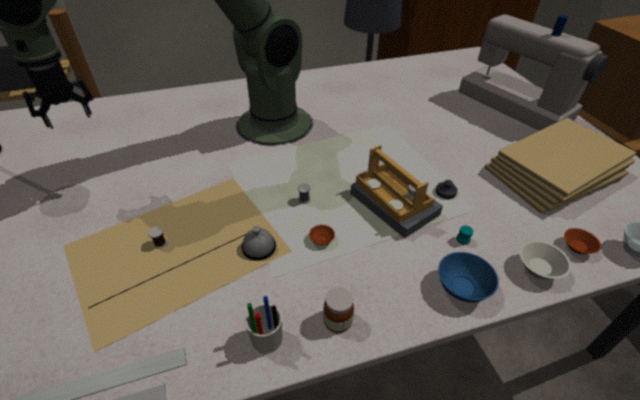

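View pics/t1.png

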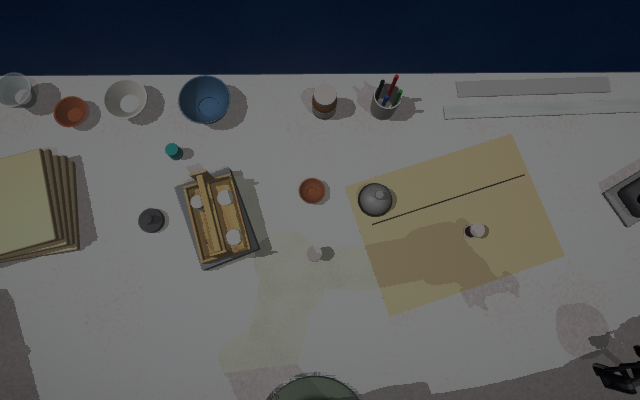

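The scene shows the steel bell at (258,243), the tray on its box at (397,195), and the bystanders around them. In the top view the bell is at (376,198) and the tray is at (220,218). The jar cap is at (197,202), with the two buttons on the other side of the handle.

```bash
cat > m.py <<'E'
from h import *
for n,bw,tw in(('t1',(350,400,175,222),(170,265,160,275)),('s1',(235,280,220,262),(340,450,140,240))):
    f=dict(np.load(n+'.npz')); X=world(f)
    def box(w): return X[w[2]:w[3],w[0]:w[1]].reshape(-1,3)
    b=box(bw); p=b[b[:,2]>.068]; print(n,'plunger',len(p),np.nanmean(p,0).round(4),np.nanmax(p[:,2]).round(4), (p.min(0),p.max(0)))
    d=b[(b[:,2]>.02)]; print(' dome rng centre',((d.min(0)+d.max(0))/2).round(4))
    t=box(tw); 
    h=t[(t[:,2]>.135)&(t[:,2]<.16)]; 
    for nm,q in(('bar',h[h[:,2]<.148]),('bar top',h[(h[:,2]>.14)&(h[:,2]<.148)]),('all>0.03',t[t[:,2]>.03])):
        r=cv2.minAreaRect(q[:,:2].astype(np.float32)); print(nm,len(q),r,np.median(q[:,2]))
E
python3 m.py
```

```text
t1 plunger 59 [ 0.5782 -0.1705  0.0746] 0.0789 (array([ 0.56765221, -0.18123548,  0.06975681]), array([ 0.58769326, -0.1607364 ,  0.0788734 ]))
 dome rng centre [ 0.5779 -0.1695  0.0495]
bar 650 ((0.5269334316253662, 0.23877458274364471), (0.19878534972667694, 0.03977012634277344), 15.578834533691406) 0.14375992448293093
bar top 593 ((0.5269302725791931, 0.23887766897678375), (0.198703795671463, 0.039767973124980927), 15.638019561767578) 0.14395265142889968
all>0.03 5319 ((0.5316042304039001, 0.2468654215335846), (0.22986629605293274, 0.15182089805603027), 20.358198165893555) 0.047816218928164754
s1 plunger 54 [ 0.5841 -0.1738  0.0746] 0.0776 (array([ 0.57217683, -0.18415032,  0.06851394]), array([ 0.59262612, -0.16288033,  0.07760051]))
 dome rng centre [ 0.5868 -0.1736  0.0488]
bar 423 ((0.5301780104637146, 0.23747515678405762), (0.20101743936538696, 0.04209646210074425), 15.176033020019531) 0.14345335996785874
bar top 330 ((0.5314396023750305, 0.23782923817634583), (0.1979193389415741, 0.041074514389038086), 15.47867202758789) 0.1441535849237837
all>0.03 3804 ((0.5186956524848938, 0.28864455223083496), (0.2313857078552246, 0.24879322946071625), 20.175796508789062) 0.05256397196188485
```

```bash
cat >> h.py <<'E'
from scipy.spatial.transform import Rotation as Ro
def to(xyz,yaw_deg=None):
    s=bot.observe(); R=Ro.from_euler('xyz',s['tool_rot'])
    print('t',s['clock'],'pos',s['position'].round(4),'rot',np.degrees(s['tool_rot']).round(2),'F',s['force'].round(1),'w',round(s['grip_width'],4))
    print('shift mm',(R.inv().apply(np.array(xyz)-s['position'])*1000).round(1))
    if yaw_deg is not None: print('turn deg',np.degrees((R.inv()*Ro.from_euler('xyz',[180,0,yaw_deg],degrees=True)).as_rotvec()).round(2))
E
python3 - <<'E'
from h import *
f=dict(np.load('t1.npz'));X=world(f);c=f['color']
m=(c.min(-1)>110);m[:175]=0;m[270:]=0;m[:,:180]=0;m[:,262:]=0
n,l,st,ce=cv2.connectedComponentsWithStats(m.astype(np.uint8))
a=np.radians(15.5)
for i in range(1,n):
    if st[i,4]>30:
        w=np.nanmedian(X[l==i],0);d=w[:2]-[.529,.238]
        print(st[i],ce[i].round(),w.round(3),'tray xy',(d@[np.cos(a),np.sin(a)]).round(3),(d@[-np.sin(a),np.cos(a)]).round(3))
to([.581,-.172,.20],-74.5)
E
```

```text
[180 175  11   9  69] [184. 178.] [ 0.646  0.347 -0.001] tray xy 0.142 0.073
[243 175  19  36 217] [257. 186.] [ 0.627  0.144 -0.   ] tray xy 0.069 -0.117
[217 190  14  15 153] [224. 198.] [0.579 0.224 0.051] tray xy 0.045 -0.027
[191 195  11  13 109] [196. 201.] [0.563 0.284 0.087] tray xy 0.045 0.035
[180 207  22  63 713] [187. 248.] [0.451 0.331 0.   ] tray xy -0.05 0.11
[226 229  15  16 176] [233. 237.] [0.479 0.198 0.051] tray xy -0.059 -0.025
[219 257  43  13 320] [244. 265.] [0.41  0.175 0.   ] tray xy -0.131 -0.028
t 0.1 pos [ 0.2105 -0.5882  0.2193] rot [ 1.80e+02  5.00e-02 -7.03e+01] F [ 0.1 -0.5 -0.2] w 0.0855
shift mm [-266.9 -489.1   19.5]
turn deg [0.01 0.05 4.2 ]
```

Emit:
arm_command --pt "0 0 0 0 0 0" --grip 0 --grip_force 60

```text
clock: 0.2
position: [0.2104, -0.588, 0.219]
tool_rot: [3.141, 0.002, -1.227]
force: [0.5, 0.4, -0.1]
grip_width: 0.0731
```

Emit:
arm_command --pt "-15 -25 0 0 0 4.2" --pt "-17 -38 2 0 0 0" --pt "-17 -38 2 0 0 0" --pt "-17 -38 2 0 0 0" --pt "-17 -38 2 0 0 0" --pt "-17 -38 2 0 0 0" --pt "-17 -38 2 0 0 0" --pt "-17 -38 2 0 0 0"

```text
clock: 1.0
position: [0.4568, -0.3773, 0.2029]
tool_rot: [3.138, 0.002, -1.315]
force: [1.2, -0.1, -0.1]
grip_width: 0.0003
```

```bash
python3 -c "
from h import *
to([.581,-.172,.15],-74.5)"
```

```text
t 1.0 pos [ 0.4568 -0.3773  0.2029] rot [ 1.798e+02  1.100e-01 -7.532e+01] F [ 1.2 -0.1 -0.1] w 0.0003
shift mm [-167.  -172.4   52.6]
turn deg [ 0.2   0.11 -0.82]
```

Emit:
arm_command --pt "-26 -26 0 0 0 0" --pt "-26 -27 0 0 0 0" --pt "-26 -27 0 0 0 0" --pt "-26 -27 8 0 0 0" --pt "-26 -27 8 0 0 0" --pt "-20 -20 12 0 0 0" --pt "-10 -10 12 0 0 0" --pt "0 0 0 0 0 0"

```text
clock: 1.8
position: [0.5819, -0.1665, 0.1596]
tool_rot: [3.139, 0.004, -1.307]
force: [-1.0, -0.9, 0.0]
grip_width: -0.0
```

```bash
python3 -c "
from h import *
to([.581,-.172,.10],-74.5)
f=snap('scene','s2')
X=world(f)
cv2.imwrite('pics/s2c.png',cv2.resize(f['color'][150:280,190:340,::-1],None,fx=4,fy=4))"
```

```text
t 1.8 pos [ 0.5819 -0.1665  0.1596] rot [179.82   0.25 -74.89] F [-1.  -0.9  0. ] w -0.0
shift mm [ 5.4  2.2 59.6]
turn deg [ 0.18  0.25 -0.39]
```

View pics/s2c.png

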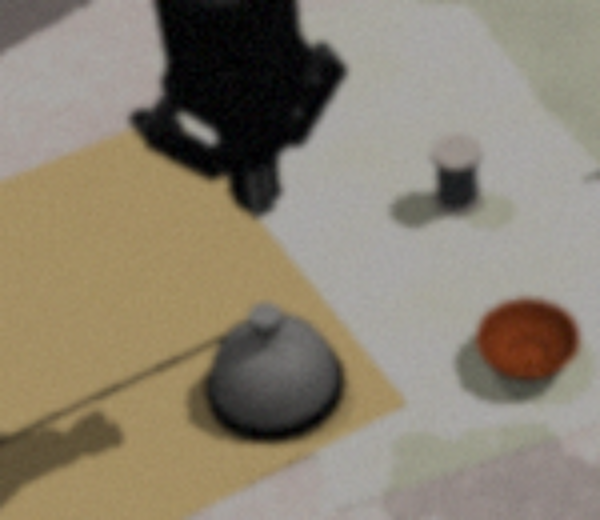

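The fingertips (crop 258,208) hang above the plunger (crop 264,315), so I'll correct a few mm and go down.

Emit:
arm_command --pt "5 2 15 0 0 0" --pt "0 0 15 0 0 0" --pt "0 0 15 0 0 0" --pt "0 0 7 0 0 0" --pt "0 0 3 0 0 0" --pt "0 0 0 0 0 0"

```text
clock: 2.45
position: [0.5779, -0.181, 0.1019]
tool_rot: [3.137, 0.001, -1.317]
force: [-0.1, -0.4, 0.6]
grip_width: 0.0001
```

```bash
python3 -c "
from h import *
to([.581,-.172,.085],-74.5)"
```

```text
t 2.45 pos [ 0.5779 -0.181   0.1019] rot [ 1.7976e+02  6.0000e-02 -7.5450e+01] F [-0.1 -0.4  0.6] w 0.0001
shift mm [-7.9 -5.3 16.8]
turn deg [ 0.24  0.06 -0.95]
```

Emit:
arm_command --pt "-8 -5 0 0 0 0" --pt "0 0 0 0 0 0" --pt "0 0 0 0 0 0"

```text
clock: 2.75
position: [0.5816, -0.1714, 0.103]
tool_rot: [3.139, 0.0, -1.317]
force: [-0.6, 0.8, 0.5]
grip_width: -0.0002
```

```bash
python3 -c "
from h import *
to([.581,-.172,.085],-74.5)"
```

```text
t 2.75 pos [ 0.5816 -0.1714  0.103 ] rot [ 1.7984e+02  2.0000e-02 -7.5470e+01] F [-0.6  0.8  0.5] w -0.0002
shift mm [ 0.4  0.7 18. ]
turn deg [ 0.15  0.02 -0.97]
```

Emit:
arm_command --pt "0 0 6 0 0 0" --pt "0 0 4 0 0 0" --pt "0 0 4 0 0 0" --pt "0 0 3 0 0 0" --pt "0 0 3 0 0 0"

```text
clock: 3.25
position: [0.582, -0.1714, 0.082]
tool_rot: [3.14, -0.0, -1.317]
force: [0.4, -0.2, -0.1]
grip_width: -0.0002
```

```bash
python3 -c "
from h import *
to([.581,-.172,.085],-74.5)
f=snap('scene','s3')
g=snap('top','t3')
a=cv2.resize(f['color'][190:270,220:310,::-1],(540,480));b=cv2.resize(g['color'][160:240,330:420,::-1],(260,231))
b=cv2.copyMakeBorder(b,0,249,0,0,0);cv2.imwrite('pics/c3.png',cv2.convertScaleAbs(np.hstack([a,b]),alpha=1.8))"
```

```text
t 3.25 pos [ 0.582  -0.1714  0.082 ] rot [ 1.7991e+02 -2.0000e-02 -7.5440e+01] F [ 0.4 -0.2 -0.1] w -0.0002
shift mm [ 0.4  1.1 -3. ]
turn deg [ 0.09 -0.02 -0.94]
```

View pics/c3.png

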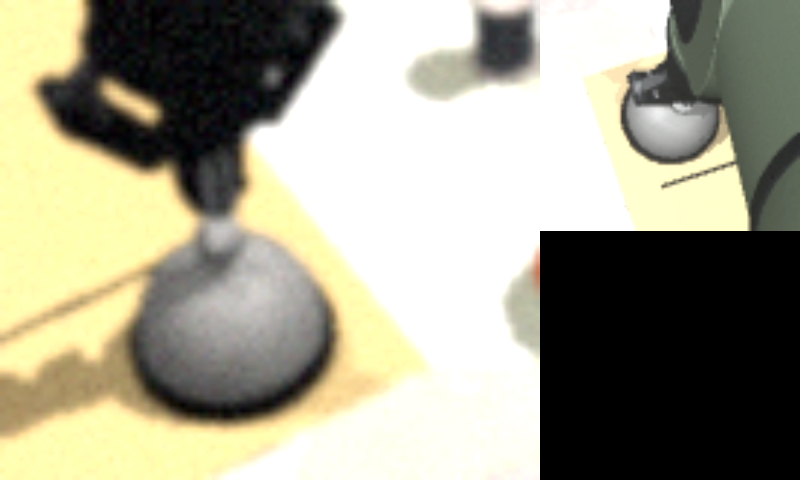

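The tip ends at (215,212) in the crop. It is either just touching the plunger head or just behind it, so I'll measure both in depth.

```bash
python3 -c "
from h import *
for n in('s3','s1'):
  f=dict(np.load(n+'.npz'));X=world(f)
  for r in range(214,238,2):
    print(n,r,[tuple((X[r,c]*1000).round().astype(int)) if X[r,c,0]==X[r,c,0] else None for c in (252,254,256,258,260)], f['color'][r,[252,254,256,258,260]].mean(-1).round())
to([.581,-.172,.085])
"
```

```text
s3 214 [(np.int64(597), np.int64(-178), np.int64(144)), (np.int64(596), np.int64(-174), np.int64(141)), (np.int64(588), np.int64(-168), np.int64(132)), (np.int64(597), np.int64(-164), np.int64(139)), (np.int64(586), np.int64(-158), np.int64(127))] [ 7.  0. 19. 16. 72.]
s3 216 [(np.int64(600), np.int64(-179), np.int64(141)), (np.int64(597), np.int64(-174), np.int64(136)), (np.int64(593), np.int64(-169), np.int64(131)), (np.int64(591), np.int64(-164), np.int64(128)), (np.int64(589), np.int64(-159), np.int64(124))] [ 4. 23. 31. 32. 71.]
s3 218 [(np.int64(592), np.int64(-180), np.int64(126)), (np.int64(595), np.int64(-175), np.int64(128)), (np.int64(594), np.int64(-170), np.int64(124)), (np.int64(593), np.int64(-165), np.int64(123)), (np.int64(587), np.int64(-160), np.int64(114))] [14. 39. 26. 35. 67.]
s3 220 [(np.int64(592), np.int64(-180), np.int64(119)), (np.int64(596), np.int64(-176), np.int64(121)), (np.int64(591), np.int64(-171), np.int64(115)), (np.int64(594), np.int64(-166), np.int64(117)), (np.int64(587), np.int64(-161), np.int64(108))] [15. 43. 34. 34. 41.]
s3 222 [(np.int64(59
[... 4750 characters left out ...]
p.int64(-164), np.int64(50))] [64. 44. 52. 56. 86.]
s1 234 [(np.int64(577), np.int64(-185), np.int64(52)), (np.int64(576), np.int64(-180), np.int64(49)), (np.int64(583), np.int64(-175), np.int64(55)), (np.int64(584), np.int64(-170), np.int64(55)), (np.int64(582), np.int64(-165), np.int64(51))] [54. 52. 43. 67. 91.]
s1 236 [(np.int64(582), np.int64(-186), np.int64(50)), (np.int64(585), np.int64(-181), np.int64(51)), (np.int64(585), np.int64(-176), np.int64(50)), (np.int64(587), np.int64(-171), np.int64(51)), (np.int64(588), np.int64(-166), np.int64(50))] [56. 58. 62. 83. 98.]
t 3.35 pos [ 0.5817 -0.1713  0.0818] rot [179.88  -0.   -75.44] F [-0.   0.8 -0.4] w -0.0001
shift mm [ 0.5  0.9 -3.1]
```

```bash
python3 -c "
from h import *
for n,c0 in(('s2',(240,262,185,206)),('s3',(246,262,205,228))):
  f=dict(np.load(n+'.npz'));X=world(f);b=X[c0[2]:c0[3],c0[0]:c0[1]].reshape(-1,3)
  b=b[(b[:,2]>.085)&(b[:,0]>.55)];print(n,np.percentile(b[:,2],[0,1,3,10]).round(4), b[b[:,2]<np.percentile(b[:,2],10)].mean(0).round(4))
"
```

```text
s2 [0.1711 0.1739 0.1775 0.1832] [ 0.5913 -0.1676  0.1792]
s3 [0.0942 0.0971 0.101  0.1077] [ 0.5918 -0.1736  0.1024]
```

Emit:
arm_command --pt "0 0 3 0 0 0" --pt "0 0 3 0 0 0" --pt "0 0 0 0 0 0"

```text
clock: 3.65
position: [0.5818, -0.1714, 0.0755]
tool_rot: [3.14, -0.0, -1.317]
force: [0.9, 0.3, 0.2]
grip_width: 0.0002
```

The fingertips sit a constant ~29 mm higher than the reported pose implies, in both pictures. I'll trust vision and touch, and keep going down in small steps.

Emit:
arm_command --pt "0 0 5 0 0 0" --pt "0 0 4 0 0 0" --pt "0 0 3 0 0 0" --pt "0 0 0 0 0 0"

```text
clock: 4.05
position: [0.5821, -0.1715, 0.0626]
tool_rot: [3.14, -0.0, -1.317]
force: [-0.2, -0.3, 4.6]
grip_width: -0.0004
```

Emit:
arm_command --pt "0 0 3 0 0 0" --pt "0 0 2 0 0 0" --pt "0 0 0 0 0 0"

```text
clock: 4.35
position: [0.5821, -0.1715, 0.0576]
tool_rot: [3.14, -0.001, -1.317]
force: [-0.8, -0.5, 5.4]
grip_width: 0.0001
```

Emit:
arm_command --pt "0 0 2 0 0 0" --pt "0 0 0 0 0 0"

```text
clock: 4.55
position: [0.5822, -0.1715, 0.0567]
tool_rot: [3.141, -0.001, -1.317]
force: [-2.9, 0.6, 6.2]
grip_width: 0.0003
```

Emit:
arm_command --pt "0 0 3 0 0 0" --pt "0 0 2 0 0 0" --pt "0 0 2 0 0 0"

```text
clock: 4.85
position: [0.5824, -0.1716, 0.0562]
tool_rot: [-3.141, -0.002, -1.318]
force: [-12.9, 4.7, 37.5]
grip_width: -0.0002
```

At the stop: 37 N, no further travel. Now I release.

Emit:
arm_command --pt "0 0 -10 0 0 0" --pt "0 0 -25 0 0 0" --pt "0 0 -40 0 0 0" --pt "0 0 -45 0 0 0" --pt "0 0 -25 0 0 0" --pt "0 0 0 0 0 0" --grip 70

```text
clock: 5.45
position: [0.5818, -0.1712, 0.2067]
tool_rot: [3.141, -0.002, -1.318]
force: [0.4, 0.2, 0.2]
grip_width: 0.0595
```

```bash
python3 -c "
from h import *
to([.5386,.2407,.20],-74.5)
f=snap('scene','s4')
X=world(f);b=X[224:232,253:260].reshape(-1,3);print(np.percentile(b[:,2],[50,80,95]))
b=X[150:225,215:300].reshape(-1,3);b=b[b[:,2]>.085];print('tips low',np.percentile(b[:,2],[0,.5,1,3]),b[b[:,2]<np.percentile(b[:,2],1)].mean(0))"
```

```text
t 5.45 pos [ 0.5818 -0.1712  0.2067] rot [ 1.7997e+02 -9.0000e-02 -7.5490e+01] F [0.4 0.2 0.2] w 0.0595
shift mm [-409.5  -61.4    6.1]
turn deg [ 0.03 -0.09 -0.99]
[0.07459888 0.07637237 0.07703842]
tips low [0.22382454 0.22764928 0.22870437 0.23469267] [ 0.58652422 -0.16466393  0.22706611]
```

Plunger is back up at 0.076. On to the tray.

Emit:
arm_command --pt "-25 -4 0 0 0 -1" --pt "-40 -6 0 0 0 0" --pt "-45 -7 0 0 0 0" --pt "-45 -7 0 0 0 0" --pt "-45 -7 0 0 0 0" --pt "-45 -7 0 0 0 0" --pt "-45 -7 0 0 0 0" --pt "-40 -6 0 0 0 0"

```text
clock: 6.3
position: [0.538, 0.1651, 0.1942]
tool_rot: [3.127, -0.001, -1.31]
force: [0.5, -0.3, -0.1]
grip_width: 0.0598
```

```bash
python3 -c "
from h import *
to([.5386,.2407,.20],-74.5)"
```

```text
t 6.3 pos [0.538  0.1651 0.1942] rot [ 1.7919e+02 -8.0000e-02 -7.5060e+01] F [ 0.5 -0.3 -0.1] w 0.0598
shift mm [-72.9 -20.   -6.2]
turn deg [ 0.81 -0.08 -0.56]
```

Emit:
arm_command --pt "-30 -8 -2 0 0 0" --pt "-25 -7 -2 0 0 0" --pt "-12 -3 -1 0.8 0 -0.5" --pt "0 0 0 0 0 0" --pt "0 0 0 0 0 0"

```text
clock: 6.8
position: [0.5333, 0.2418, 0.1927]
tool_rot: [3.134, -0.001, -1.292]
force: [0.5, -0.5, -0.1]
grip_width: 0.0598
```

```bash
python3 -c "
from h import *
to([.5386,.2407,.15],-74.5)"
```

```text
t 6.8 pos [0.5333 0.2418 0.1927] rot [ 1.7955e+02 -5.0000e-02 -7.4050e+01] F [ 0.5 -0.5 -0.1] w 0.0598
shift mm [ 2.5 -5.1 42.6]
turn deg [ 0.45 -0.05  0.45]
```

Emit:
arm_command --pt "2 -4 10 0.4 0 0.4" --pt "0 0 15 0 0 0" --pt "0 0 13 0 0 0" --pt "0 0 0 0 0 0" --pt "0 0 0 0 0 0"

```text
clock: 7.3
position: [0.5396, 0.234, 0.1509]
tool_rot: [3.141, -0.003, -1.308]
force: [0.1, 0.0, 0.2]
grip_width: 0.0596
```

```bash
python3 -c "
from h import *
to([.5386,.2407,.105],-74.5)
f=snap('scene','s5')
cv2.imwrite('pics/c5.png',cv2.convertScaleAbs(cv2.resize(f['color'][100:240,320:470,::-1],None,fx=4,fy=4),alpha=1.6))"
```

```text
t 7.3 pos [0.5396 0.234  0.1509] rot [179.94  -0.19 -74.95] F [0.1 0.  0.2] w 0.0596
shift mm [-6.8 -0.8 45.8]
turn deg [ 0.06 -0.19 -0.45]
```

View pics/c5.png

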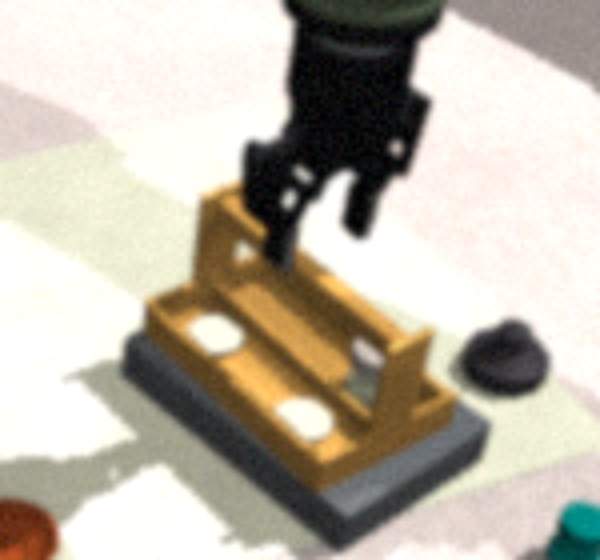

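The fingers (crop 280,250 and 355,225) straddle the bar, still above it. I'll centre with about −6 mm in tool x and go down.

Emit:
arm_command --pt "-6 0 0 0 0 0" --pt "0 0 0 0 0 0" --pt "0 0 12 0 0 0" --pt "0 0 12 0 0 0" --pt "0 0 0 0 0 0"

```text
clock: 7.85
position: [0.5384, 0.2407, 0.1261]
tool_rot: [-3.14, -0.003, -1.308]
force: [-0.2, 0.6, 0.6]
grip_width: 0.06
```

```bash
python3 -c "
from h import *
to([.5386,.2407,.105],-74.5)"
```

```text
t 7.85 pos [0.5384 0.2407 0.1261] rot [-1.7993e+02 -1.6000e-01 -7.4940e+01] F [-0.2  0.6  0.6] w 0.06
shift mm [-0.  -0.2 21.1]
turn deg [-0.07 -0.17 -0.44]
```

Emit:
arm_command --pt "0 0 10 0 0 0" --pt "0 0 8 0 0 -0.4" --pt "0 0 3 0 0 0" --pt "0 0 0 0 0 0"

```text
clock: 8.25
position: [0.5381, 0.2404, 0.1024]
tool_rot: [3.141, -0.003, -1.3]
force: [-0.3, 0.7, -0.5]
grip_width: 0.0597
```

```bash
python3 -c "
from h import *
to([.5386,.2407,.105],-74.5)
f=snap('scene','s6')
cv2.imwrite('pics/c6.png',cv2.convertScaleAbs(cv2.resize(f['color'][100:240,320:470,::-1],None,fx=4,fy=4),alpha=1.6))"
```

```text
t 8.25 pos [0.5381 0.2404 0.1024] rot [179.99  -0.18 -74.49] F [-0.3  0.7 -0.5] w 0.0597
shift mm [-0.1 -0.6 -2.6]
turn deg [ 0.01 -0.18  0.01]
```

View pics/c6.png

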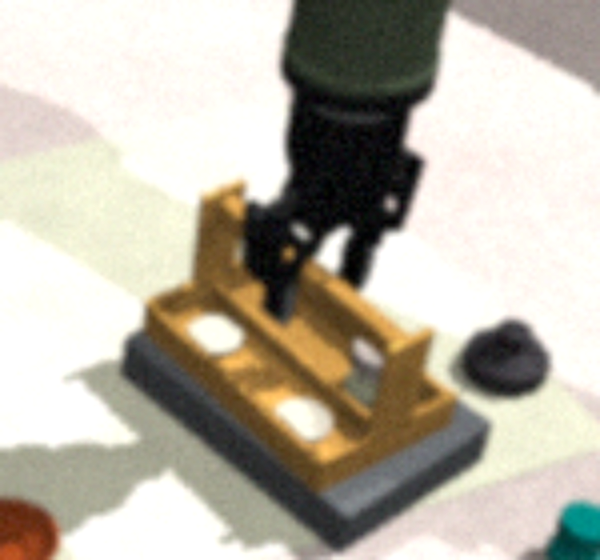

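The fingers now straddle the bar. I'll close gently, then tighten.

Emit:
arm_command --pt "0 0 0 0 0 0" --pt "0 0 0 0 0 0" --pt "0 0 0 0 0 0" --grip 26 --grip_force 20

```text
clock: 8.6
position: [0.5386, 0.2406, 0.1034]
tool_rot: [-3.14, -0.003, -1.3]
force: [1.2, -0.6, -0.8]
grip_width: 0.0223
```

Emit:
arm_command --pt "0 0 0 0 0 0" --pt "0 0 0 0 0 0" --pt "0 0 0 0 0 0" --pt "0 0 0 0 0 0" --grip 0 --grip_force 25

```text
clock: 9.0
position: [0.5383, 0.2407, 0.1033]
tool_rot: [-3.141, -0.003, -1.3]
force: [0.6, 1.2, -2.0]
grip_width: 0.0156
```

Emit:
arm_command --pt "0 0 0 0 0 0" --pt "0 0 0 0 0 0" --pt "0 0 0 0 0 0" --grip 0 --grip_force 90

```text
clock: 9.3
position: [0.5383, 0.2408, 0.1034]
tool_rot: [-3.141, -0.003, -1.3]
force: [0.6, 1.0, -2.1]
grip_width: 0.0148
```

Emit:
arm_command --pt "0 0 -3 0 0 0" --pt "0 0 -5 0 0 0" --pt "0 0 -6 0 0 0" --pt "0 0 -6 0 0 0" --pt "0 0 0 0 0 0"

```text
clock: 9.8
position: [0.538, 0.2404, 0.1249]
tool_rot: [-3.142, -0.003, -1.3]
force: [-0.4, 0.3, -5.0]
grip_width: 0.0146
```

```bash
python3 -c "
from h import *
to([.5386,.2407,.22],-74.5)
f=snap('scene','s7')
cv2.imwrite('pics/c7.png',cv2.convertScaleAbs(cv2.resize(f['color'][100:240,320:470,::-1],None,fx=4,fy=4),alpha=1.6))"
```

```text
t 9.8 pos [0.538  0.2404 0.1249] rot [-180.     -0.18  -74.5 ] F [-0.4  0.3 -5. ] w 0.0146
shift mm [  0.1  -0.6 -95.1]
turn deg [-0.   -0.18 -0.  ]
```

View pics/c7.png

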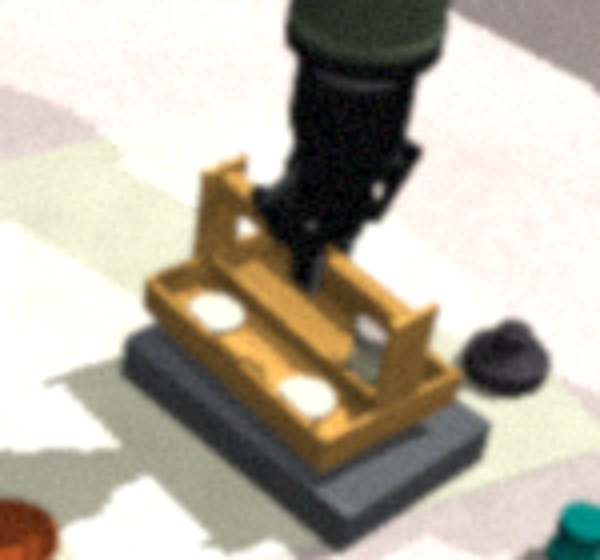

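The tray is off the box and level, with jar and buttons in place. Lifting on smoothly.

Emit:
arm_command --pt "0 0 -6 0 0 0" --pt "0 0 -9 0 0 0" --pt "0 0 -11 0 0 0" --pt "0 0 -11 0 0 0" --pt "0 0 -11 0 0 0" --pt "0 0 -11 0 0 0" --pt "0 0 -11 0 0 0" --pt "0 0 -11 0 0 0"

```text
clock: 10.65
position: [0.5374, 0.2403, 0.2121]
tool_rot: [3.14, -0.003, -1.3]
force: [0.9, 1.0, -5.6]
grip_width: 0.0146
```

Emit:
arm_command --pt "0 0 -11 0 0 0" --pt "0 0 -10 0 0 0" --pt "0 0 -7 0 0 0" --pt "0 0 -4 0 0 0" --pt "0 0 -2 0 0 0" --pt "0 0 0 0 0 0" --pt "0 0 0 0 0 0" --pt "0 0 0 0 0 0"

```text
clock: 11.45
position: [0.5374, 0.2405, 0.2499]
tool_rot: [3.141, -0.003, -1.3]
force: [-0.1, -0.1, -6.0]
grip_width: 0.0142
```

```bash
python3 -c "
from h import *
to([.5386,.2407,.22],-74.5)
f=snap('scene','s8')
X=world(f);b=X[60:215,330:460].reshape(-1,3)
c=f['color'][60:215,330:460].reshape(-1,3).astype(int)
m=(c[:,0]>c[:,2]*1.7)&(c[:,0]>40)&(b[:,2]>.08);w=b[m];print('wood z',np.percentile(w[:,2],[1,5,95,99]))
cv2.imwrite('pics/c8.png',cv2.convertScaleAbs(cv2.resize(f['color'][50:240,220:470,::-1],None,fx=3,fy=3),alpha=1.6))"
```

```text
t 11.45 pos [0.5374 0.2405 0.2499] rot [179.96  -0.19 -74.5 ] F [-0.1 -0.1 -6. ] w 0.0142
shift mm [ 0.  -1.3 29.9]
turn deg [ 0.04 -0.19  0.  ]
wood z [0.18975065 0.19103471 0.2906225  0.29485464]
```

View pics/c8.png

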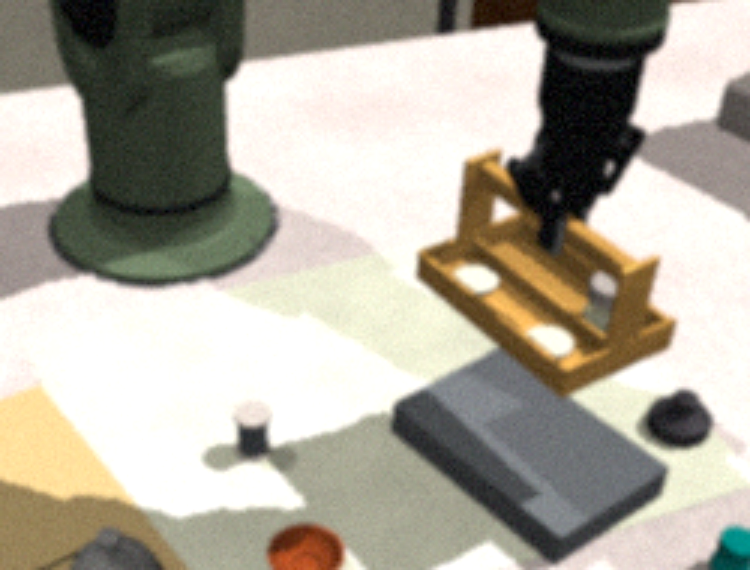

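The tray hangs about 0.185 m up, level, with the jar upright and both buttons in. I'll let it settle, check the tilt and hand in.

Emit:
arm_command --pt "0 0 0 0 0 0" --pt "0 0 0 0 0 0" --pt "0 0 0 0 0 0" --pt "0 0 0 0 0 0" --pt "0 0 0 0 0 0" --pt "0 0 0 0 0 0"

```text
clock: 12.1
position: [0.5372, 0.2404, 0.2492]
tool_rot: [3.14, -0.004, -1.3]
force: [0.7, 1.0, -4.3]
grip_width: 0.0146
```

```bash
python3 -c "
from h import *
to([.5386,.2407,.25],-74.5)
f=snap('scene','s9');X=world(f);c=f['color'].astype(int)
b=X[60:215,330:460].reshape(-1,3);k=c[60:215,330:460].reshape(-1,3)
m=(k[:,0]>k[:,2]*1.7)&(k[:,0]>40);w=b[m]
fl=w[(w[:,2]>.18)&(w[:,2]<.225)];a=np.radians(15.5);d=fl[:,:2]-[.529,.238]
x=d@[np.cos(a),np.sin(a)];y=d@[-np.sin(a),np.cos(a)];print('low z at x ends',[np.percentile(fl[s,2],[50,95]).round(3) for s in(x<-.06,x>.06)],'y sides',[np.percentile(fl[s,2],95).round(3) for s in(y<-.045,y>.045)])
p=X[224:232,253:260].reshape(-1,3);print('plunger',np.percentile(p[:,2],80))
bot.job_done()"
```

```text
t 12.1 pos [0.5372 0.2404 0.2492] rot [179.9   -0.21 -74.49] F [ 0.7  1.  -4.3] w 0.0146
shift mm [ 0.1 -1.5 -0.8]
turn deg [ 0.1  -0.21  0.01]
low z at x ends [array([0.202, 0.217]), array([0.204, 0.218])] y sides [np.float64(0.214), np.float64(0.214)]
plunger 0.0759190575459342
the job is handed in; nothing more can be done
```

I rang the bell, then gripped the tray by its handle near its centre of mass, lifted it straight up and handed the job in at about 12 s, still holding it. No verdict is reported, so these are my own last checks:

- **Bell:** the plunger went down until it would travel no further, at 37 N. It has sprung back; its top measures 76 mm above the table.
- **Tray:** its underside is about 185 mm above the table, roughly 145 mm clear of the box. The ends and sides agree to about 2 mm in height, and the tray is held still at a 90 N grip.
- **Contents and bystanders:** the last picture viewed shows the jar upright and both buttons in the tray. The bystanders in that view look unmoved. The second spool was outside it, and I did not measure bystander positions after the moves.

**One disagreement:** the reported TCP height was about 29 mm lower than the cameras and the bell contact showed. I used the camera and contact heights to set the press and the grasp.

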